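Roll a bearing sleeve up the loading ramp to its stop

ROBOT

A 6-joint arm with a two-finger parallel gripper is mounted at the origin on a cart in front of the work surface, level with it; the furniture and walls round the work are solid. World frame = base frame: x ahead of the robot, y to its left, z up, the work surface at z = 0. Lengths are in m, angles in rad, forces in N, time in s.
With the tool pointing down it reaches from about 0.35 to 0.775 m from the base axis. Payload 7.3 kg.
Tool frame: the origin (TCP) lies at the very end of the fingers, on their centre line; the grasp point (between the pads) lies 19 mm behind it; z points along the fingers, x is the direction in which the jaws open and shut, and the axes are right-handed (so a half turn about z gives the same grasp; the last joint's range is limited). The gripper opens to 92 mm and grips with 3 to 60 N. Pads are 19 mm wide; open, the fingers measure 130 mm over their backs; the gripper's body (75 mm by 190 mm) begins 47 mm behind the grasp point.
Start: joints at [-1.303, 0.342, 1.524, -0, 1.275, -0.146], TCP at [0.211, -0.481, 0.227] pointing down, gripper open.
Joint ranges: [-2.53, 2.53], [-0.77, 2.02], [0.04, 2.7], [-1, 4.14], [0.28, 2.66], [-3.11, 3.11]. Speed limits (rad/s): [2.57, 2.57, 3.14, 3.14, 3.14, 3.14].

INTERFACE

Orientations are given as [roll, pitch, yaw] about the fixed x, y, z axes, in that order (R = Rz(yaw) Ry(pitch) Rx(roll)).
In Python, from cell import observe, read_camera, camera_params, hand_in gives the robot as it stands.
- The arm moves only by the tool apply_moves, never from a script. Its argument "increments" is a list of rows, each an object with "grip": the opening, from 0 (shut) to 1 (fully open); "linear": the shift along the world's x, y, z in mm, a list of three; "turn": the turn, a rotation vector about the world's x, y, z in units of 6 degrees (1.0 is 6 degrees), a list of three. A call has 1 to 10 rows; each row is the pose to reach, as a shift and turn from the pose commanded when the call began; what a row does not reach only later rows make up. A row lasts 1/10 s, in which the tool goes at most 50 mm and 8.59 degrees, less where a joint would pass 70% of its speed; a pose out of reach is approached as far as the arm can. A call with a gripper value outside its range is refused whole. The fingers move at their own pace and stop on an object; "grip_force" is the grip in N (left out, the last holds). Time passes only in rows, so rows that repeat a pose let the fingers close. It gives the time, the measured TCP pose, the force and the opening at its end, in the units of the state.
- observe(): the state, without advancing time (a new reading comes with each control period).
- read_camera(name): name is "side" or "top"; returns the picture (420x560x3 uint8, red, green, blue); there is no depth.
- camera_params(name): a dict with "camera_matrix" (3x3 intrinsics, pixels), "world_to_cam" (4x4, takes a point from world to camera coordinates). Camera axes: x right, y up, looking along -z (the intrinsics and any distortion apply to the point x, -y, -z); pixel columns grow to the right and rows downward; lengths in m; the calibration is good to about 2 mm. A picture is of the moment at which its call begins. camera_params takes no time and is no camera call.
- hand_in(): hands the job in, once; it reports no verdict.
The state is a dict: "time": time; "qpos": joint angles; "qvel": joint speeds; "joint_efforts": joint torques, N m; "tool_pos": TCP position; "tool_rot": TCP orientation; "contact_force": force on the tool from outside, world axes, zero at the start; "torque": the same for the moment, N m; "opening": finger opening in m.
Only numpy, scipy, OpenCV 4.12 (cv2) and the standard library are available. Lean on these libraries where they do the work, as an engineer would, in place of code of your own. Each camera call takes 0.05 s, during which the arm holds its last target.

TASK

Push the brass bearing sleeve that lies at the foot of the loading ramp up the ramp with your fingertips, over the crest, until it rests squared up against the stop at the top. Only push it, never lift or carry it, and keep your fingers behind it all the way so that it neither runs free nor rolls back down. Do not disturb the standing things beside the ramp.

Things in the scene. Friction and masses are not known exactly. Their poses are not given: they have to be found in the camera images.
- ramp: Fixed aluminium loading ramp, 102 mm wide. Origin on the bench surface (z = 0) in the middle of its toe; x points level uphill, y to the left across it, z up. The incline starts at the bench at x = 0 (no step) and climbs at 8 degrees. Guide rails: inner faces at y = +-46 mm, 5 mm thick, 14 mm above the track. Which way the ramp points changes from start to start.
- toe (a point): Middle of the ramp's toe, at the bench surface. In front of it the guide rails flare outward on the bench, 14 mm high, to inner faces about 64 mm from the middle line 50 mm before the toe.
- crest (a point): Middle of the ramp's crest, on the track, 149 mm level from the toe and 21 mm above the bench. Behind it the track falls away at 4 degrees for 46 mm to the stop: the sleeve, once over the crest, rolls into this seat and stays there.
- stop (a point): Middle of the near face of the vertical steel stop, on the track, 195 mm level from the toe and 18 mm above the bench. The stop is 12 mm thick, as wide as the ramp, its top 52 mm above the bench.
- sleeve: The brass bearing sleeve to be loaded: a cylinder 44 mm in diameter and 80 mm long, about 0.5 kg, lying on its side on the bench before the toe of the ramp, roughly across it (up to 4 mm off its middle line and 6 degrees askew), free to roll; smooth and lightly oiled (friction about 0.3); pushed well off its middle it swings askew. Origin at its centre, 22 mm above what it lies on; its own y axis runs along its length, x and z turn as it rolls.
- seat (a point): Where the centre of the sleeve lies when it is home: touching the stop, in the middle of the track. In the ramp's frame x = 173 mm, y = 0, z = 41 mm.
- slope (a point): The ramp's origin again (middle of the toe) with axes tilted along the incline: x up the slope, y across, z square to the incline's surface. A sleeve lying on the incline has its centre at z = 22 mm in this frame.
- spare_sleeve: A smaller brass sleeve standing on end beside the ramp, 34 mm in diameter, 50 mm tall, loose; origin at the centre of its underside. Leave it alone.
- brass_weight: A brass knobbed weight, 25 mm wide, 30 mm tall, loose, beside the ramp; origin at the centre of its underside. Leave it alone.
- bolt: A steel hex bolt standing on its head, 15 mm wide, 35 mm tall, loose; origin at the centre of its underside. Leave it alone.
Not all that is in view belongs to the job. What is shaped like the sleeve but green or white is not meant.

How it is judged:
On the way:
1. the sleeve is on the incline with the fingers on it (x of sleeve in the frame of slope between 0.03 and 0.14 m and z of sleeve in the frame of slope below 0.03 m and contact force between the fingers and sleeve above 0.02 N), for 0.1 s.
At the end, for the whole second after the job is handed in: The sleeve lies at rest on the ramp's seat against the stop: its centre within 5 mm of the home position along the ramp, 8 mm across and 4 mm in height, its length across the ramp to within 0.08 rad, slower than 10 mm/s (x of sleeve in the frame of ramp between 0.168 and 0.178 m and y of sleeve in the frame of ramp between -0.008 and 0.008 m and z of sleeve in the frame of ramp between 0.037 and 0.045 m and angle between the y axis of sleeve and the y axis of ramp, either way round below 0.08 rad and linear speed of sleeve below 0.01 m/s); the robot touches nothing.
It fails at once if the sleeve is lifted more than 12 mm off the bench or ramp ((x of sleeve in the frame of slope below 0 m and z of sleeve in the frame of ramp above 0.036 m) or (x of sleeve in the frame of slope above 0 m and z of sleeve in the frame of slope above 0.034 m)).
It fails at once if the sleeve runs free on the incline: faster than 0.2 m/s with nothing of the robot touching it (x of sleeve in the frame of slope between -0.01 and 0.14 m and linear speed of sleeve above 0.2 m/s and contact force between each of the fingers, the arm and sleeve below 0.01 N).
It fails at once if a thing standing beside the ramp is moved more than 15 mm or tipped (distance of any of spare_sleeve, brass_weight, bolt from where it was at the start of the episode above 0.015 m or angle between any of spare_sleeve, brass_weight, bolt's own z axis and vertical above 0.3 rad).
It also fails if it takes over 38 s, if anything falls off the work surface, if the arm or the gripper's body presses on something with over 40 N, if the wrist force passes 120 N, or if a joint passes its speed limit or range.

## Working session

There is one attempt and no reset: what is moved stays moved. The work goes in short steps, Python scripts to look and compute and a tool call to move; the robot and the scene stay as the last step left them, time stands still between calls to the robot, and variables do not carry over. Pictures are saved under pics/ and viewed, and the job is handed in when it is done.

Besides the shell and the picture viewer there is one more tool, called as name([rows], argument=value, ...), one row to a line, values as JSON. apply_moves: Moves the arm, as the interface text tells. Its arguments: {"type":"object","properties":{"increments":{"type":"array","items":{"type":"object","properties":{"grip":{"type":"number"},"linear":{"type":"array","items":{"type":"number"}},"turn":{"type":"array","items":{"type":"number"}}}}},"grip_force":{"type":"number"}},"required":["increments"]}

```bash
mkdir -p pics; ls
python3 - <<'E'
from cell import *
import cv2
print(observe())
for n in("side","top"):
    im=read_camera(n);cv2.imwrite(f"pics/{n}0.png",im[:,:,::-1]);print(n,camera_params(n))
E
```

```text
pics
{'time': 0.0, 'qpos': array([-1.30301761e+00,  3.42750912e-01,  1.52501258e+00,  6.63890975e-06,
        1.27538698e+00, -1.46021687e-01]), 'qvel': array([-0.00176111,  0.00126974,  0.00200837,  0.00022418,  0.00113266,
       -0.00018962]), 'joint_efforts': array([-4.32237775e-04, -4.31237054e+01, -2.44223982e+01,  7.17594847e-02,
        5.59428404e-02, -1.65151228e-04]), 'tool_pos': array([ 0.2110027 , -0.48029317,  0.22603188]), 'tool_rot': array([-3.14135971e+00,  1.54031204e-03, -1.15699769e+00]), 'contact_force': array([-0.15604816,  0.02222384, -0.35304306]), 'torque': array([-0.02431006, -0.00256581,  0.00384031]), 'opening': 0.09154578096074302}
side {'camera_matrix': array([[419.38888711,   0.        , 278.28058539],
       [  0.        , 419.38888711, 207.78757173],
       [  0.        ,   0.        ,   1.        ]]), 'world_to_cam': array([[-8.94171524e-01, -4.47723764e-01,  8.46398355e-04,
         5.59231436e-01],
       [ 2.10107133e-01, -4.17944607e-01,  8.83842349e-01,
        -2.12507103e-01],
       [-3.95363476e-01,  7.90484495e-01,  4.67784122e-01,
        -5.86718118e-01],
       [ 0.00000000e+00,  0.00000000e+00,  0.00000000e+00,
         1.00000000e+00]])}
top {'camera_matrix': array([[392.869513  ,   0.        , 286.57638395],
       [  0.        , 392.869513  , 202.79979642],
       [  0.        ,   0.        ,   1.        ]]), 'world_to_cam': array([[-0.02520764, -0.99945051, -0.0215231 , -0.01563491],
       [ 0.9909264 , -0.02782437,  0.13149404, -0.62139541],
       [-0.13202066, -0.01801315,  0.99108328, -0.89884895],
       [ 0.        ,  0.        ,  0.        ,  1.        ]])}
```

View pics/side0.png

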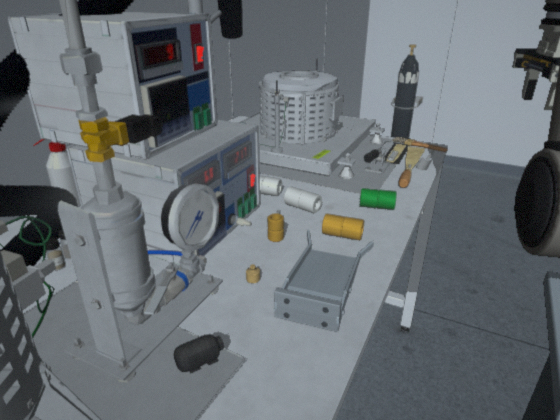

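View pics/top0.png

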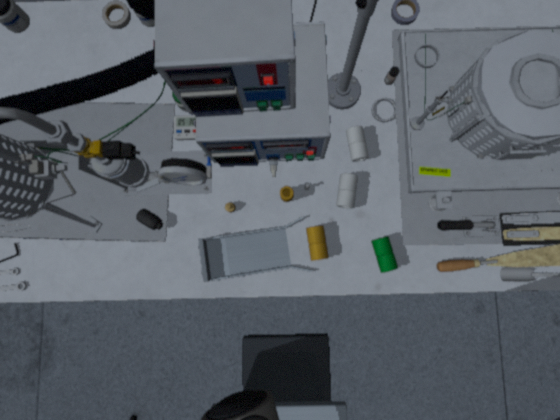

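```bash
cat > h.py <<'E'
import numpy as np,cv2
from cell import *
def ray(n,px):
    p=camera_params(n);K=p["camera_matrix"];T=p["world_to_cam"]
    u=np.linalg.inv(K)@np.array([px[0],px[1],1.]);d=np.array([u[0],-u[1],-u[2]])
    R=T[:3,:3];return -R.T@T[:3,3],R.T@d
def onz(n,px,z):
    o,d=ray(n,px);return o+d*(z-o[2])/d[2]
def proj(n,P):
    p=camera_params(n);K=p["camera_matrix"];T=p["world_to_cam"]
    c=T[:3,:3]@np.asarray(P,float)+T[:3,3];u=K@np.array([c[0],-c[1],-c[2]]);return u[:2]/u[2]
def crop(n,x0,y0,x1,y1,s,f):
    im=cv2.imread(f)[y0:y1,x0:x1];return cv2.resize(im,None,fx=s,fy=s,interpolation=cv2.INTER_CUBIC)
E
python3 - <<'E'
from h import *
cv2.imwrite("pics/topc.png",crop("top",190,175,350,295,5,"pics/top0.png"))
cv2.imwrite("pics/sidec.png",crop("side",230,180,390,340,3.7,"pics/side0.png"))
im=cv2.imread("pics/top0.png");h=cv2.cvtColor(im,cv2.COLOR_BGR2HSV)
for n,b in(("top",(190,175,350,295)),("side",(230,200,390,340))):
    im=cv2.imread(f"pics/{n}0.png");h=cv2.cvtColor(im,cv2.COLOR_BGR2HSV)
    m=cv2.inRange(h,(10,110,60),(30,255,255))
    cs,_=cv2.findContours(m,cv2.RETR_EXTERNAL,cv2.CHAIN_APPROX_NONE)
    for c in cs:
        if cv2.contourArea(c)>25: print(n,cv2.contourArea(c),cv2.minAreaRect(c), onz(n,cv2.minAreaRect(c)[0],.022 if n=='side' else .03))
E
```

```text
top 243.0 ((455.5, 264.4999694824219), (8.834522247314453, 35.558956146240234), 83.6598129272461) [ 0.46491105 -0.42502975  0.03      ]
top 483.5 ((316.8243408203125, 242.44595336914062), (32.386600494384766, 16.604297637939453), 80.53767395019531) [ 0.52486978 -0.10167661  0.03      ]
top 124.5 ((286.5, 193.5), (13.0, 11.0), 90.0) [ 0.64497723 -0.03237133  0.03      ]
top 193.0 ((89.02458953857422, 148.22952270507812), (21.27589988708496, 18.197683334350586), 5.19442892074585) [0.77322625 0.45697905 0.03      ]
side 715.5 ((342.32000732421875, 226.24000549316406), (40.42810821533203, 19.677400588989258), 10.30484676361084) [ 0.52943122 -0.10437647  0.022     ]
side 346.0 ((275.0, 227.5), (27.0, 14.0), 90.0) [ 0.65163749 -0.03723527  0.022     ]
side 90.0 ((404.60003662109375, 178.1999969482422), (8.221921920776367, 17.076295852661133), 18.434947967529297) [ 0.4656343  -0.41108056  0.022     ]
side 1393.0 ((104.77745056152344, 138.803466796875), (43.032188415527344, 46.14936065673828), 81.25383758544922) [ 1.40265856 -0.29309133  0.022     ]
```

View pics/topc.png

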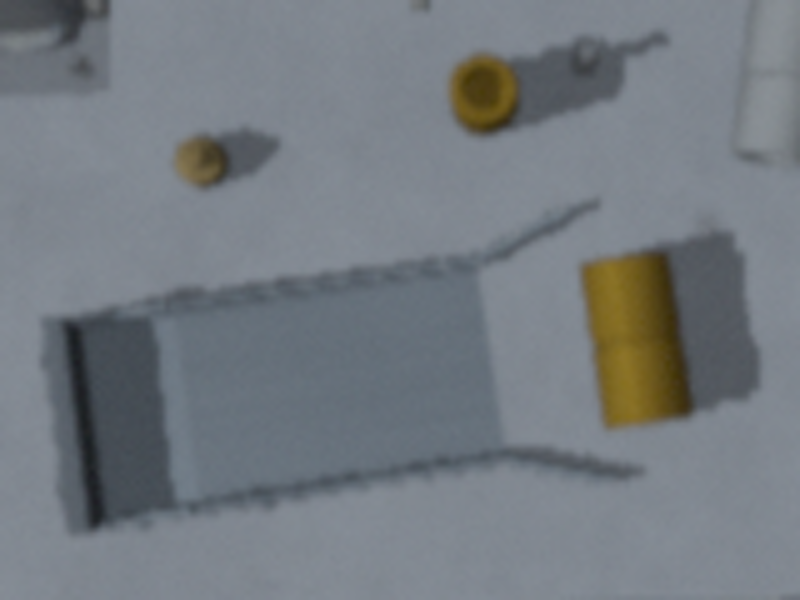

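View pics/sidec.png

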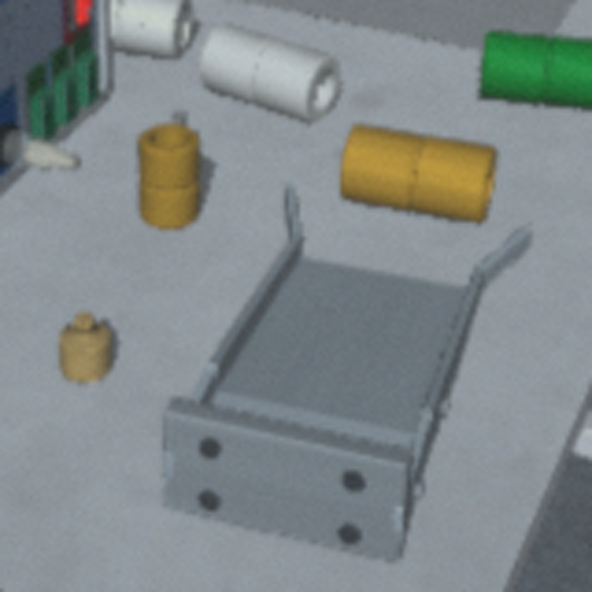

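Run:
```python
from h import *
c=lambda x,y:(190+(x+.5)/5-.5,175+(y+.5)/5-.5)
A=onz("top",c(480,265),0);B=onz("top",c(503,450),0)
print("toe",A,B,np.linalg.norm(A-B))
# stop top near face edge z=.052
C=onz("top",c(66,320),.052);D=onz("top",c(93,525),.052);print("stop",C,D,np.linalg.norm(C-D))
C2=onz("top",c(44,320),.052);D2=onz("top",c(70,532),.052);print("stopfar",C2,D2)
E_=onz("top",c(158,320),.021);F=onz("top",c(180,500),.021);print("crest",E_,F)
s=lambda x,y:(230+(x+.5)/3.7-.5,180+(y+.5)/3.7-.5)
a=onz("side",s(303,258),0);b=onz("side",s(470,287),0);print("side toe",a,b,np.linalg.norm(a-b))
a=onz("side",s(168,405),.052);b=onz("side",s(410,465),.052);print("side stopfar",a,b,np.linalg.norm(a-b))
toe=(A+B)/2;st=(C+D)/2
print(toe,st,st-toe,np.degrees(np.arctan2((st-toe)[1],(st-toe)[0])),np.linalg.norm((st-toe)[:2]))
n=A-B;print("normal dir",np.degrees(np.arctan2(n[1],n[0])+np.pi/2)); n=C-D;print(np.degrees(np.arctan2(n[1],n[0])+np.pi/2))
# sleeve top silhouette axis: ends
for p in [(583,265),(607,427),(668,252),(691,412)]: print("sl",onz("top",c(*p),.022))
for nme,p in(("spare",c(484,92)),("weight",c(202,160)),("bolt",c(588,55))): print(nme,onz("top",p,{"spare":.05,"weight":.03,"bolt":.03}[nme]))
```

```text
toe [ 0.56433951 -0.02745786  0.        ] [ 0.47355362 -0.03645319  0.        ] 0.09123044490254176
stop [0.54010235 0.16624915 0.052     ] [0.44519901 0.15342118 0.052     ] 0.09576639414328433
stopfar [0.54037309 0.17661971 0.052     ] [0.44226957 0.16410133 0.052     ]
crest [0.54039579 0.12873138 0.021     ] [0.45423311 0.11844471 0.021     ]
side toe [ 0.56523909 -0.02705072  0.        ] [ 4.77088080e-01 -4.09163720e-02  5.55111512e-17] 0.08923484054580935
side stopfar [0.54454334 0.17268203 0.052     ] [0.44298378 0.16290535 0.052     ] 0.10202905140730145
[ 0.51894657 -0.03195552  0.        ] [0.49265068 0.15983517 0.052     ] [-0.02629588  0.19179069  0.052     ] 97.80698717580384 0.19358497418910495
normal dir 95.65856608625515
97.69794801420258
sl [ 0.56147888 -0.07774526  0.022     ]
sl [ 0.48371344 -0.08674571  0.022     ]
sl [ 0.56666715 -0.11899121  0.022     ]
sl [ 0.48980817 -0.12709812  0.022     ]
spare [ 0.6430385  -0.03251926  0.05      ]
weight [0.61676637 0.10538924 0.03      ]
bolt [ 0.66296783 -0.08317826  0.03      ]
```

Lookalikes (top view pixels):
- lying brass cylinder (317,242)
- standing small brass sleeve (286,193)
- green cylinder (384,254)
- white cylinders (346,190) and (357,143)
- brass-coloured tool (455,264)

I choose (317,242): it is brass, lies before the ramp toe and measures about 80 x 42 mm in the crop. The ramp heads about 97.5° (world), with its toe at (0.5195, -0.033).

apply_moves([
  {"grip": 0.4,"linear": [32,32,0],"turn": [0,0,1.23]},
  {"grip": 0.4,"linear": [64,64,0],"turn": [0,0,2.46]},
  {"grip": 0.4,"linear": [96,96,0],"turn": [0,0,3.7]},
  {"grip": 0.4,"linear": [129,129,-10],"turn": [0,0,4.9]},
  {"grip": 0.4,"linear": [161,161,-20],"turn": [0,0,6.15]},
  {"grip": 0.4,"linear": [193,193,-40],"turn": [0,0,7.4]},
  {"grip": 0.4,"linear": [225,225,-60],"turn": [0,0,8.6]},
  {"grip": 0.4,"linear": [258,258,-80],"turn": [0,0,9.8]},
  {"grip": 0.4,"linear": [290,290,-100],"turn": [0,0,11.1]},
  {"grip": 0.4,"linear": [322,320,-120],"turn": [0,0,12.3]},
])

```text
time: 1.1
tool_pos: [0.534, -0.1589, 0.1057]
tool_rot: [-3.141, 0.0, 0.137]
contact_force: [0.8, -0.8, -0.1]
opening: 0.0369
```

apply_moves([
  {"grip": 0.4,"linear": [0,0,0],"turn": [0,0,0]},
  {"grip": 0.4,"linear": [0,0,0],"turn": [0,0,0]},
  {"grip": 0.4,"linear": [0,0,0],"turn": [0,0,0]},
])

```text
time: 1.4
tool_pos: [0.5328, -0.1613, 0.107]
tool_rot: [3.141, 0.0, 0.13]
contact_force: [-0.2, -1.2, 0.7]
opening: 0.0368
```

Run:
```python
from h import *
o=observe();print(o['tool_pos'],o['tool_rot'],o['opening'],o['time'],o['contact_force'])
for n in("side","top"):
    cv2.imwrite(f"pics/{n}1.png",read_camera(n)[:,:,::-1])
a=crop("top",190,175,350,295,4,"pics/top1.png");b=crop("side",230,150,390,340,3,"pics/side1.png")
cv2.imwrite("pics/t1.png",a);cv2.imwrite("pics/s1.png",b)
```

```text
[ 0.53275038 -0.16130372  0.10698094] [3.14129464e+00 1.39827595e-05 1.29811833e-01] 0.03677679272950309 1.4 [-0.16755954 -1.17551137  0.7415211 ]
```

View pics/s1.png

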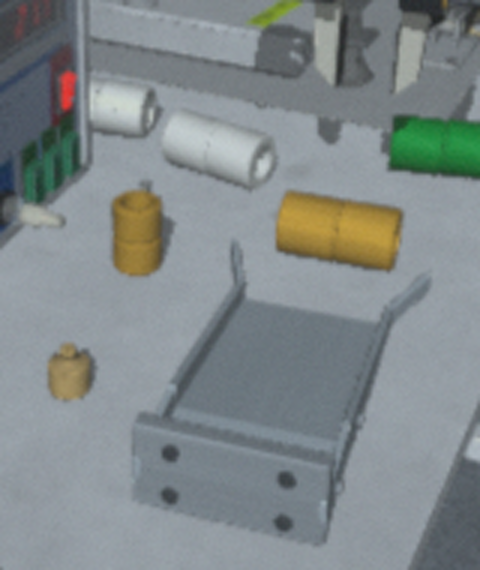

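View pics/t1.png

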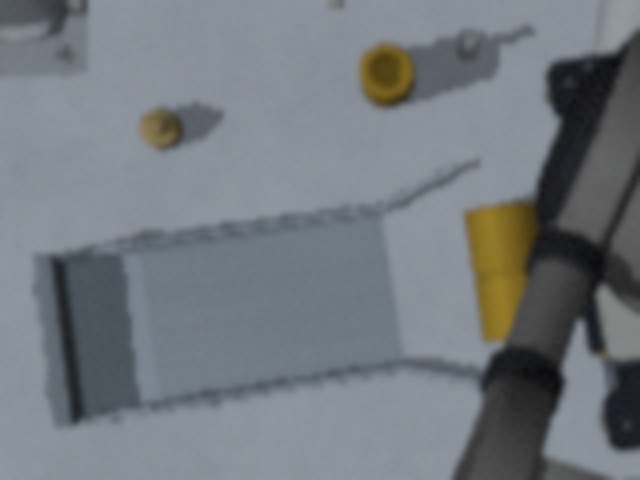

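apply_moves([
  {"grip": 0.4,"linear": [0,0,-30],"turn": [0,0,0]},
  {"grip": 0.4,"linear": [0,0,-60],"turn": [0,0,0]},
  {"grip": 0.4,"linear": [0,0,-80],"turn": [0,0,0]},
  {"grip": 0.4,"linear": [0,0,-93],"turn": [0,0,0]},
  {"grip": 0.4,"linear": [0,0,-93],"turn": [0,0,0]},
  {"grip": 0.4,"linear": [-1,5,-93],"turn": [0,0,0]},
  {"grip": 0.4,"linear": [-1,10,-93],"turn": [0,0,0]},
  {"grip": 0.4,"linear": [-2,14,-93],"turn": [0,0,0]},
  {"grip": 0.4,"linear": [-2,17,-93],"turn": [0,0,0]},
  {"grip": 0.4,"linear": [-2,20,-93],"turn": [0,0,0]},
])

```text
time: 2.5
tool_pos: [0.5313, -0.1403, 0.0142]
tool_rot: [3.141, -0.001, 0.131]
contact_force: [0.5, -0.6, -0.1]
opening: 0.0367
```

Run:
```python
from h import *
o=observe();print(o['tool_pos'],o['tool_rot'],o['opening'],o['time'],o['contact_force'])
cv2.imwrite("pics/side2.png",read_camera("side")[:,:,::-1])
cv2.imwrite("pics/s2.png",crop("side",230,150,390,340,3,"pics/side2.png"))
```

```text
[ 0.53134909 -0.14029931  0.01420698] [ 3.14116079e+00 -7.57622074e-04  1.31489582e-01] 0.03671739364858577 2.5 [ 0.50957603 -0.55827725 -0.05324065]
```

View pics/s2.png

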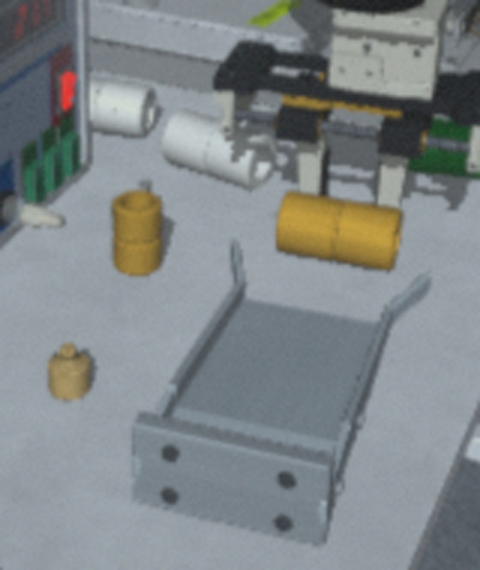

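apply_moves([
  {"grip": 0.4,"linear": [0,3,0],"turn": [0,0,0]},
  {"grip": 0.4,"linear": [-1,6,0],"turn": [0,0,0]},
  {"grip": 0.4,"linear": [-1,9,0],"turn": [0,0,0]},
  {"grip": 0.4,"linear": [-1.5,12,0],"turn": [0,0,0]},
  {"grip": 0.4,"linear": [-2,15,0],"turn": [0,0,0]},
  {"grip": 0.4,"linear": [-2,18,0],"turn": [0,0,0]},
  {"grip": 0.4,"linear": [-2.5,21,0],"turn": [0,0,0]},
  {"grip": 0.4,"linear": [-3,24,0],"turn": [0,0,0]},
  {"grip": 0.4,"linear": [-3,27,0],"turn": [0,0,0]},
  {"grip": 0.4,"linear": [-3.5,30,0],"turn": [0,0,0]},
])

```text
time: 3.55
tool_pos: [0.5277, -0.1105, 0.0138]
tool_rot: [3.142, -0.0, 0.131]
contact_force: [0.3, -0.9, -0.6]
opening: 0.0369
```

Run:
```python
from h import *
o=observe();print(o['tool_pos'],o['tool_rot'],o['opening'],o['time'],o['contact_force'])
for n in("side","top"):
    cv2.imwrite(f"pics/{n}3.png",read_camera(n)[:,:,::-1])
a=crop("top",190,175,350,295,3,"pics/top3.png");b=crop("side",230,150,390,340,2,"pics/side3.png")
c=np.zeros((380,800,3),np.uint8);c[:360,:480]=a;c[:,480:]=b;cv2.imwrite("pics/c3.png",c)
```

```text
[ 0.52766129 -0.11045662  0.0137632 ] [ 3.14153332e+00 -1.91857873e-04  1.31065967e-01] 0.0369017293602024 3.55 [ 0.29388431 -0.92439959 -0.55521888]
```

View pics/c3.png

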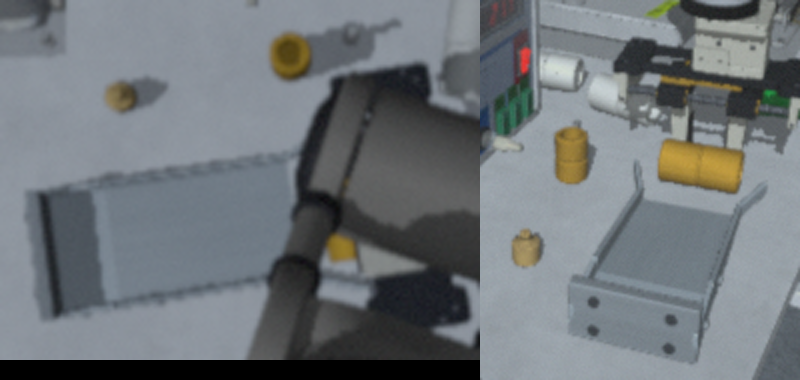

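apply_moves([
  {"grip": 0.4,"linear": [-0.5,3.5,0],"turn": [0,0,0]},
  {"grip": 0.4,"linear": [-1,7,0],"turn": [0,0,0]},
  {"grip": 0.4,"linear": [-1,10.5,0],"turn": [0,0,0]},
  {"grip": 0.4,"linear": [-1.5,14,0],"turn": [0,0,0]},
  {"grip": 0.4,"linear": [-2,17.5,0],"turn": [0,0,0]},
  {"grip": 0.4,"linear": [-2.5,21,0],"turn": [0,0,0]},
  {"grip": 0.4,"linear": [-3,24.5,0],"turn": [0,0,0]},
  {"grip": 0.4,"linear": [-3.5,28,0],"turn": [0,0,0]},
  {"grip": 0.4,"linear": [-4,31.5,0],"turn": [0,0,0]},
  {"grip": 0.4,"linear": [-4.5,35,0],"turn": [0,0,0]},
])

```text
time: 4.65
tool_pos: [0.5231, -0.0754, 0.0137]
tool_rot: [3.142, -0.0, 0.131]
contact_force: [0.7, -0.6, 0.3]
opening: 0.0367
```

```bash
cat > look.py <<'E'
from h import *
import sys
k=sys.argv[1]
o=observe();print(o['tool_pos'],o['tool_rot'],o['opening'],o['time'],o['contact_force'])
t0=np.array([.5195,-.033]);u=np.array([-.1305,.9914]);v=np.array([-.9914,-.1305])
R=lambda p:((p[:2]-t0)@u,(p[:2]-t0)@v)
print("tcp ramp",R(o['tool_pos']))
for n in("side","top"):
    im=read_camera(n)[:,:,::-1];cv2.imwrite(f"pics/{n}{k}.png",im)
    m=cv2.inRange(cv2.cvtColor(im,cv2.COLOR_BGR2HSV),(10,110,60),(30,255,255))
    cs,_=cv2.findContours(m,cv2.RETR_EXTERNAL,cv2.CHAIN_APPROX_NONE)
    for c in cs:
        r=cv2.minAreaRect(c)
        P=onz(n,r[0],.022)
        if cv2.contourArea(c)>100 and abs(R(P)[1])<.05 and -.15<R(P)[0]<.2:
            P=onz(n,r[0],.022+max(0,R(P)[0])*.14);b=cv2.boxPoints(r)
            L=sorted([(np.linalg.norm(b[i]-b[i-1]),i) for i in range(4)])
            i=L[-1][1];e=onz(n,b[i],P[2])-onz(n,b[i-1],P[2])
            ang=(np.degrees(np.arctan2(e[1],e[0]))+90)%180
            print(n,"sleeve ramp",R(P),"rollDir",ang,r)
a=crop("top",190,175,350,295,3,f"pics/top{k}.png");b=crop("side",230,150,390,340,2,f"pics/side{k}.png")
c=np.zeros((380,800,3),np.uint8);c[:360,:480]=a;c[:,480:]=b;cv2.imwrite(f"pics/c{k}.png",c)
E
python3 look.py 4
```

```text
[ 0.52308897 -0.07538934  0.01374544] [ 3.14158721e+00 -1.07923823e-04  1.31043901e-01] 0.03665997983321882 4.65 [ 0.65414424 -0.64836963  0.29667103]
tcp ramp (np.float64(-0.042493149562512475), np.float64(0.001973698958148603))
side sleeve ramp (np.float64(-0.011959234927340268), np.float64(-0.0005001697931062822)) rollDir 96.41684098353619 ((336.1839599609375, 240.98800659179688), (43.111392974853516, 21.376813888549805), 10.30484676361084)
```

View pics/c4.png

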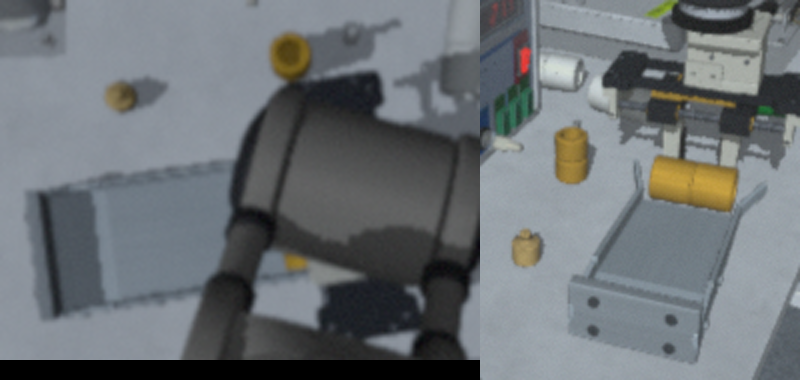

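apply_moves([
  {"grip": 0.4,"linear": [-0.5,4,0],"turn": [0,0,0]},
  {"grip": 0.4,"linear": [-1,8,0],"turn": [0,0,0]},
  {"grip": 0.4,"linear": [-1.5,12,0],"turn": [0,0,0]},
  {"grip": 0.4,"linear": [-2,16,0.5],"turn": [0,0,0]},
  {"grip": 0.4,"linear": [-2.5,20,1],"turn": [0,0,0]},
  {"grip": 0.4,"linear": [-3,24,1.5],"turn": [0,0,0]},
  {"grip": 0.4,"linear": [-3.5,28,2],"turn": [0,0,0]},
  {"grip": 0.4,"linear": [-4,32,2.5],"turn": [0,0,0]},
  {"grip": 0.4,"linear": [-4.5,36,3],"turn": [0,0,0]},
  {"grip": 0.4,"linear": [-5,40,3.5],"turn": [0,0,0]},
])

```text
time: 5.75
tool_pos: [0.5181, -0.0354, 0.0173]
tool_rot: [3.142, -0.0, 0.131]
contact_force: [0.3, -3.0, 0.5]
opening: 0.0371
```

```bash
python3 look.py 5
```

```text
[ 0.51807513 -0.03536202  0.01727685] [ 3.14158119e+00 -9.46996067e-05  1.31063789e-01] 0.03708833825235917 5.75 [ 0.2685547  -2.96154119  0.51896801]
tcp ramp (np.float64(-0.00215576006804335), np.float64(0.0017208574860687878))
side sleeve ramp (np.float64(0.02741496477471339), np.float64(-0.0008458668331669207)) rollDir 96.25931979559368 ((331.6488037109375, 250.21884155273438), (45.32790756225586, 22.266340255737305), 10.784297943115234)
```

View pics/c5.png

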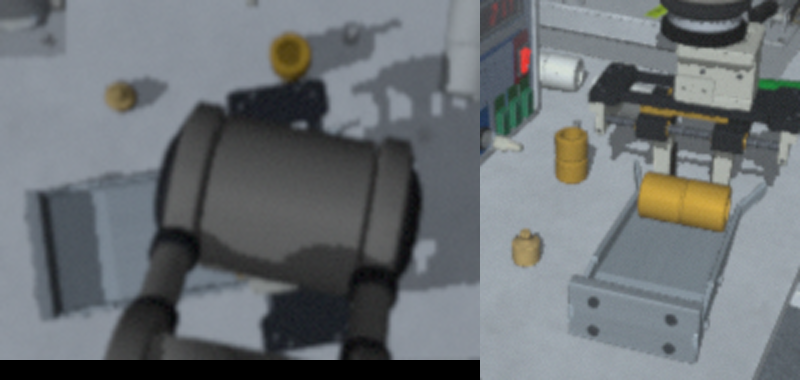

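apply_moves([
  {"grip": 0.4,"linear": [-0.5,4,0.5],"turn": [0,0,0]},
  {"grip": 0.4,"linear": [-1,8,1],"turn": [0,0,0]},
  {"grip": 0.4,"linear": [-1.5,12,1.5],"turn": [0,0,0]},
  {"grip": 0.4,"linear": [-2,16,2],"turn": [0,0,0]},
  {"grip": 0.4,"linear": [-2.5,20,2.5],"turn": [0,0,0]},
  {"grip": 0.4,"linear": [-3,24,3],"turn": [0,0,0]},
  {"grip": 0.4,"linear": [-3.5,28,3.5],"turn": [0,0,0]},
  {"grip": 0.4,"linear": [-4,32,4],"turn": [0,0,0]},
  {"grip": 0.4,"linear": [-4.5,36,4.5],"turn": [0,0,0]},
  {"grip": 0.4,"linear": [-5,40,5],"turn": [0,0,0]},
])

```text
time: 6.85
tool_pos: [0.5131, 0.0046, 0.0223]
tool_rot: [3.142, -0.0, 0.131]
contact_force: [0.4, -2.3, 0.8]
opening: 0.0368
```

```bash
python3 look.py 6
```

```text
[0.5130545  0.00464279 0.02226633] [ 3.14158488e+00 -1.21509829e-05  1.31109151e-01] 0.036829345730686865 6.85 [ 0.37402569 -2.34704572  0.75653175]
tcp ramp (np.float64(0.0381601983107537), np.float64(0.0014776821883935986))
side sleeve ramp (np.float64(0.0658702406128504), np.float64(-0.0010423904206652015)) rollDir 94.97751558884505 ((326.94036865234375, 259.40850830078125), (47.8459358215332, 23.79421043395996), 11.888657569885254)
```

View pics/c6.png

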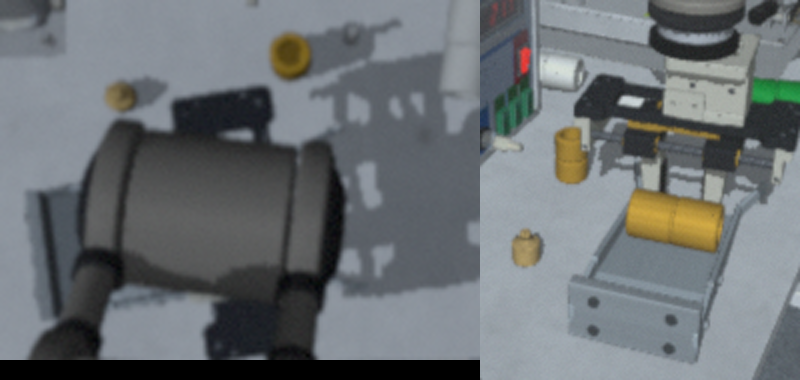

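apply_moves([
  {"grip": 0.4,"linear": [-0.5,4,0.6],"turn": [0,0,0]},
  {"grip": 0.4,"linear": [-1,8,1.1],"turn": [0,0,0]},
  {"grip": 0.4,"linear": [-1.5,12,1.7],"turn": [0,0,0]},
  {"grip": 0.4,"linear": [-2,16,2.2],"turn": [0,0,0]},
  {"grip": 0.4,"linear": [-2.5,20,2.8],"turn": [0,0,0]},
  {"grip": 0.4,"linear": [-3,24,3.4],"turn": [0,0,0]},
  {"grip": 0.4,"linear": [-3.5,28,4],"turn": [0,0,0]},
  {"grip": 0.4,"linear": [-4,32,4.5],"turn": [0,0,0]},
  {"grip": 0.4,"linear": [-4.5,36,5],"turn": [0,0,0]},
  {"grip": 0.4,"linear": [-5,40,5.5],"turn": [0,0,0]},
])

```text
time: 7.95
tool_pos: [0.508, 0.0446, 0.0278]
tool_rot: [-3.142, -0.0, 0.131]
contact_force: [0.0, -1.4, 1.0]
opening: 0.0365
```

```bash
python3 look.py 7
```

```text
[0.5080372  0.04463503 0.02776767] [-3.14158641e+00 -2.84516738e-05  1.31040531e-01] 0.0365325538151167 7.95 [ 0.03156763 -1.41349068  1.01130439]
tcp ramp (np.float64(0.07846326363867376), np.float64(0.001232846109953971))
side sleeve ramp (np.float64(0.10527545345912082), np.float64(-0.0013909466363475837)) rollDir 97.68483128017262 ((321.5665283203125, 269.6805419921875), (50.4174919128418, 24.923208236694336), 11.768289566040039)
```

View pics/c7.png

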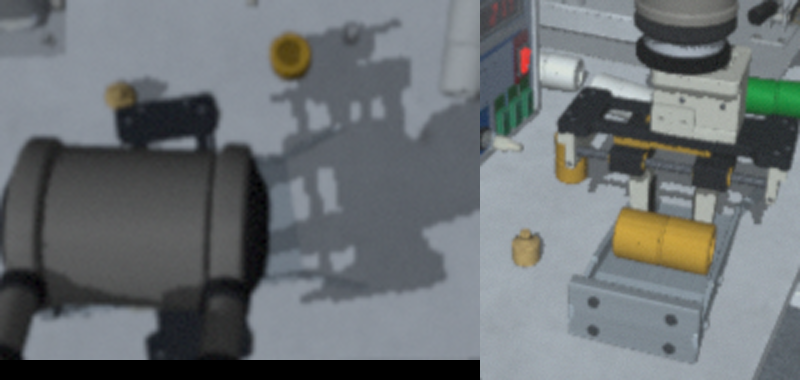

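apply_moves([
  {"grip": 0.4,"linear": [-0.5,4,0.6],"turn": [0,0,0]},
  {"grip": 0.4,"linear": [-1,8,1.1],"turn": [0,0,0]},
  {"grip": 0.4,"linear": [-1.5,12,1.7],"turn": [0,0,0]},
  {"grip": 0.4,"linear": [-2,16,2.2],"turn": [0,0,0]},
  {"grip": 0.4,"linear": [-2.5,19,2.6],"turn": [0,0,0]},
  {"grip": 0.4,"linear": [-3,22,3],"turn": [0,0,0]},
  {"grip": 0.4,"linear": [-3.3,25,3.4],"turn": [0,0,0]},
  {"grip": 0.4,"linear": [-3.7,28,3.8],"turn": [0,0,0]},
  {"grip": 0.4,"linear": [-4,30,4],"turn": [0,0,0]},
  {"grip": 0.4,"linear": [-4.2,32,4],"turn": [0,0,0]},
])

```text
time: 9.05
tool_pos: [0.5039, 0.0765, 0.0317]
tool_rot: [3.142, -0.0, 0.131]
contact_force: [-0.5, -1.6, 1.4]
opening: 0.0369
```

```bash
python3 look.py 8
```

```text
[0.50389381 0.07646502 0.03174886] [ 3.14155216e+00 -6.58171863e-05  1.31138552e-01] 0.036886764163538005 9.05 [-0.48924005 -1.6193648   1.42819244]
tcp ramp (np.float64(0.11056022543589819), np.float64(0.0011867946934789797))
side sleeve ramp (np.float64(0.13669369856394048), np.float64(-0.0012569552743653299)) rollDir 95.39143515713599 ((317.13531494140625, 278.64117431640625), (52.605628967285156, 25.923185348510742), 12.528807640075684)
```

View pics/c8.png

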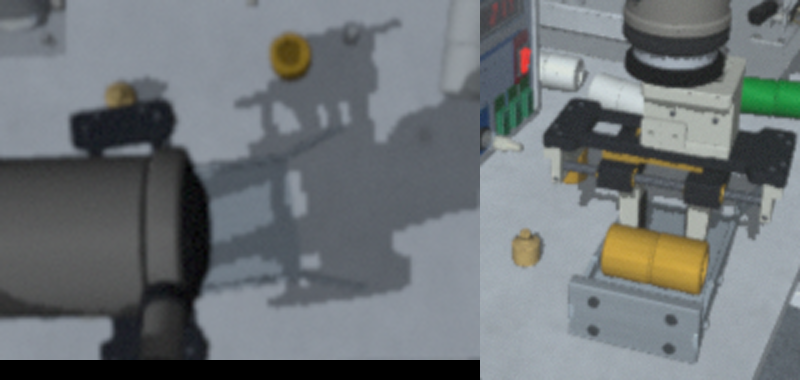

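apply_moves([
  {"grip": 0.4,"linear": [-0.3,2,0],"turn": [0,0,0]},
  {"grip": 0.4,"linear": [-0.5,4,0],"turn": [0,0,0]},
  {"grip": 0.4,"linear": [-0.8,6,0],"turn": [0,0,0]},
  {"grip": 0.4,"linear": [-1,8,0],"turn": [0,0,0]},
  {"grip": 0.4,"linear": [-1.3,10,0],"turn": [0,0,0]},
  {"grip": 0.4,"linear": [-1.6,12,0],"turn": [0,0,0]},
  {"grip": 0.4,"linear": [-1.8,14,0],"turn": [0,0,0]},
  {"grip": 0.4,"linear": [-2.1,16,0],"turn": [0,0,0]},
  {"grip": 0.4,"linear": [-2.4,18,0],"turn": [0,0,0]},
  {"grip": 0.4,"linear": [-2.6,20,0],"turn": [0,0,0]},
])

```text
time: 10.15
tool_pos: [0.5013, 0.0965, 0.0317]
tool_rot: [3.142, -0.0, 0.131]
contact_force: [0.1, -1.1, -0.0]
opening: 0.0367
```

```bash
python3 look.py 9
```

```text
[0.50131337 0.09646072 0.0317377 ] [ 3.14156674e+00 -1.28973325e-04  1.31037063e-01] 0.03674321393636149 10.15 [ 0.13456595 -1.14080812 -0.04447508]
tcp ramp (np.float64(0.13072071099426416), np.float64(0.0011356041090103612))
side sleeve ramp (np.float64(0.1598007807262507), np.float64(-0.0017038595403258826)) rollDir 96.20719701519664 ((313.30584716796875, 285.62353515625), (54.666473388671875, 18.005226135253906), 12.528807640075684)
```

View pics/c9.png

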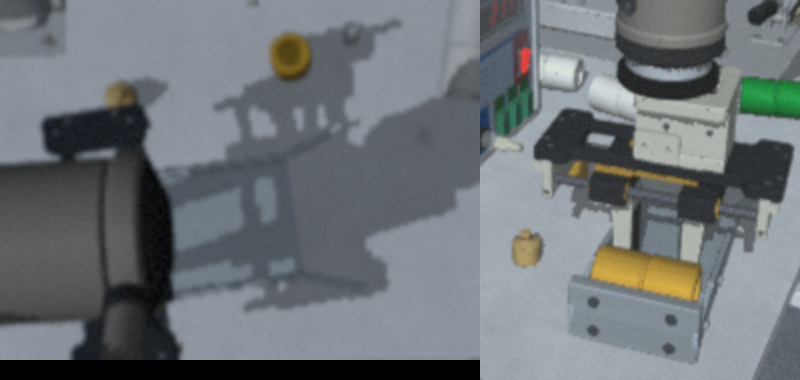

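apply_moves([
  {"grip": 0.4,"linear": [-0.2,1.5,0],"turn": [0,0,0]},
  {"grip": 0.4,"linear": [-0.4,3,0],"turn": [0,0,0]},
  {"grip": 0.4,"linear": [-0.6,4.5,0],"turn": [0,0,0]},
  {"grip": 0.4,"linear": [-0.8,6,0],"turn": [0,0,0]},
  {"grip": 0.4,"linear": [-1,7.5,0],"turn": [0,0,0]},
  {"grip": 0.4,"linear": [-1,7.5,0],"turn": [0,0,0]},
])

```text
time: 10.85
tool_pos: [0.5003, 0.104, 0.0317]
tool_rot: [-3.142, -0.0, 0.131]
contact_force: [-0.5, 0.4, -0.0]
opening: 0.0369
```

apply_moves([
  {"grip": 0.4,"linear": [-0.1,1,0],"turn": [0,0,0]},
  {"grip": 0.4,"linear": [-0.2,1.5,0],"turn": [0,0,0]},
  {"grip": 0.4,"linear": [-0.2,2,0],"turn": [0,0,0]},
  {"grip": 0.4,"linear": [-0.2,2,0],"turn": [0,0,0]},
])

```text
time: 11.25
tool_pos: [0.5001, 0.1056, 0.0317]
tool_rot: [3.141, 0.0, 0.131]
contact_force: [-0.2, -0.7, 0.7]
opening: 0.0365
```

```bash
python3 look.py 10
python3 - <<'E'
from h import *
cv2.imwrite("pics/s10.png",crop("side",300,240,390,330,6,"pics/side10.png"))
E
```

```text
[0.50010866 0.10562743 0.03173503] [3.14127917e+00 2.08115729e-05 1.31182650e-01] 0.036495506267882824 11.25 [-0.17342878 -0.68364543  0.73040352]
tcp ramp (np.float64(0.13996580525360994), np.float64(0.0011336953188580202))
side sleeve ramp (np.float64(0.1598007807262507), np.float64(-0.0017038595403258826)) rollDir 96.20719701519664 ((313.30584716796875, 285.62353515625), (54.666473388671875, 18.005226135253906), 12.528807640075684)
side sleeve ramp (np.float64(0.0029967931845465367), np.float64(-0.047397343541056285)) rollDir 98.93119793039966 ((310.9189453125, 240.48648071289062), (50.96368408203125, 3.945575714111328), 9.462322235107422)
```

View pics/c10.png

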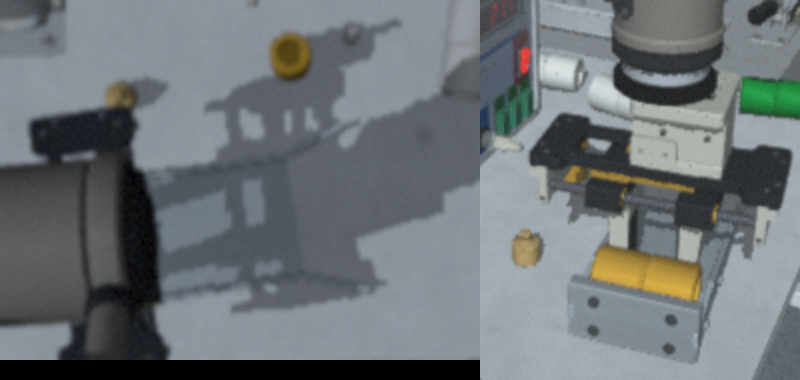

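apply_moves([
  {"grip": 0.4,"linear": [-0.1,0.5,0],"turn": [0,0,0]},
  {"grip": 0.4,"linear": [-0.1,1,0],"turn": [0,0,0]},
  {"grip": 0.4,"linear": [-0.2,1.5,0],"turn": [0,0,0]},
  {"grip": 0.4,"linear": [-0.2,1.5,0],"turn": [0,0,0]},
])

```text
time: 11.75
tool_pos: [0.5001, 0.1058, 0.0317]
tool_rot: [3.139, 0.0, 0.132]
contact_force: [0.6, -10.1, 0.4]
opening: 0.0365
```

apply_moves([
  {"grip": 0.4,"linear": [-0.1,0.5,0],"turn": [0,0,0]},
  {"grip": 0.4,"linear": [-0.1,1,0],"turn": [0,0,0]},
  {"grip": 0.4,"linear": [-0.1,1,0],"turn": [0,0,0]},
])

```text
time: 12.05
tool_pos: [0.5002, 0.1059, 0.0318]
tool_rot: [3.138, 0.0, 0.132]
contact_force: [1.1, -15.7, 1.0]
opening: 0.0368
```

Firm contact (16 N) shows the sleeve is squeezed against the stop. I'll back away slowly, then raise the arm clear.

apply_moves([
  {"grip": 0.4,"linear": [0.2,-1.5,0],"turn": [0,0,0]},
  {"grip": 0.4,"linear": [0.5,-3.5,0],"turn": [0,0,0]},
  {"grip": 0.4,"linear": [0.8,-6,0],"turn": [0,0,0]},
  {"grip": 0.4,"linear": [1.5,-11,1],"turn": [0,0,0]},
  {"grip": 0.4,"linear": [2.6,-20,4],"turn": [0,0,0]},
  {"grip": 0.4,"linear": [4,-30,20],"turn": [0,0,0]},
  {"grip": 0.4,"linear": [5,-40,50],"turn": [0,0,0]},
  {"grip": 0.4,"linear": [5,-60,90],"turn": [0,0,0]},
  {"grip": 0.4,"linear": [5,-90,120],"turn": [0,0,0]},
  {"grip": 0.4,"linear": [0,-130,140],"turn": [0,0,0]},
])

```text
time: 13.05
tool_pos: [0.5009, -0.0225, 0.1745]
tool_rot: [3.141, -0.004, 0.133]
contact_force: [0.0, -0.8, -0.3]
opening: 0.0368
```

apply_moves([
  {"grip": 0.4,"linear": [0,-45,20],"turn": [0,0,0]},
  {"grip": 0.4,"linear": [0,-90,20],"turn": [0,0,0]},
  {"grip": 0.4,"linear": [0,-135,20],"turn": [0,0,0]},
  {"grip": 0.4,"linear": [0,-180,20],"turn": [0,0,0]},
  {"grip": 0.4,"linear": [0,-180,20],"turn": [0,0,0]},
])

```text
time: 13.55
tool_pos: [0.4993, -0.2073, 0.1919]
tool_rot: [3.139, -0.001, 0.126]
contact_force: [0.8, 0.7, 0.8]
opening: 0.0367
```

```bash
python3 look.py 11
python3 - <<'E'
from h import *
cv2.imwrite("pics/t11.png",crop("top",190,175,350,295,5,"pics/top11.png"))
E
```

```text
[ 0.49933964 -0.20726625  0.19185696] [ 3.13931899e+00 -6.44419800e-04  1.25608980e-01] 0.03670464058437002 13.55 [0.80279506 0.74273805 0.8007696 ]
tcp ramp (np.float64(-0.17013663545362145), np.float64(0.042728725384437644))
side sleeve ramp (np.float64(0.16045507342843132), np.float64(-0.0018504616189755848)) rollDir 96.91804749580336 ((313.1121826171875, 285.80975341796875), (54.477561950683594, 17.87981414794922), 12.094757080078125)
top sleeve ramp (np.float64(0.1741221892327028), np.float64(0.004456141680976975)) rollDir 96.9626105910427 ((214.79232788085938, 258.8385009765625), (34.853759765625, 17.985036849975586), 82.87498474121094)
```

View pics/c11.png

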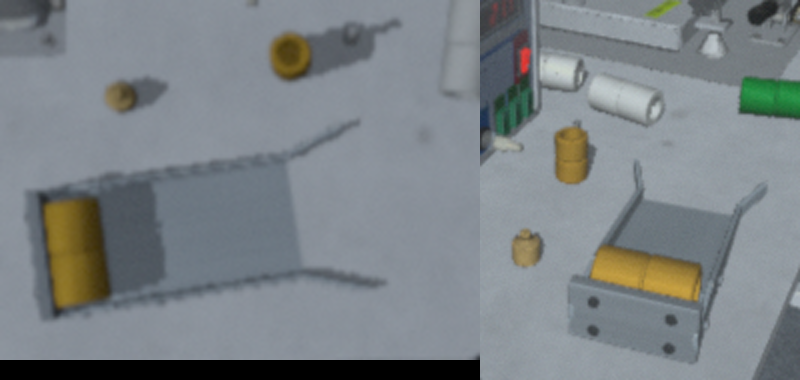

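View pics/t11.png

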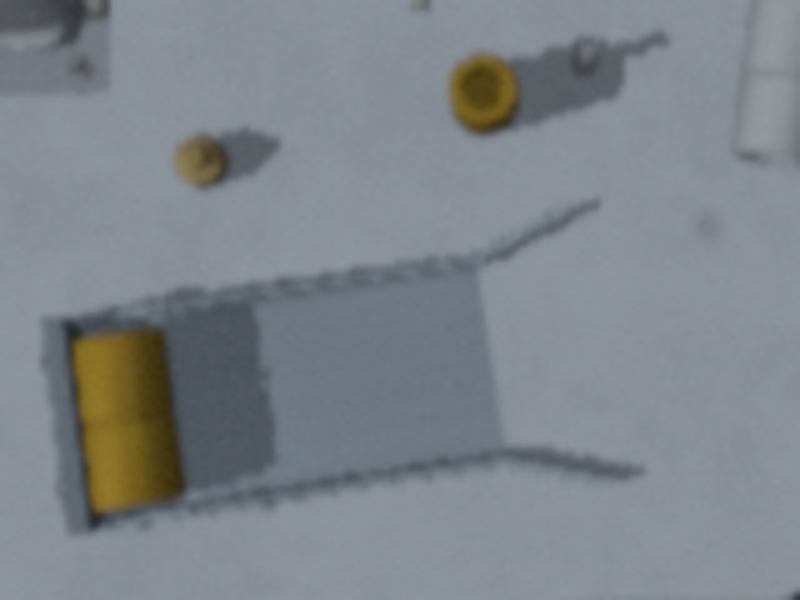

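The sleeve, at (125,421) in the top crop, lies flush against the stop, with rollDir 97.0° against the ramp's 97.5°. The standing things are at the same pixels as at the start: spare sleeve (484,92), weight (202,160), bolt (588,55).

```bash
python3 -c "
from cell import *
print(hand_in())"
```

```text
the job is handed in; nothing more can be done
None
```

I pushed the brass sleeve up the ramp with two half-open fingers behind it, at 20–40 mm/s. It went over the crest into the seat, and I pressed it lightly (about 16 N) square against the stop. Then I backed off, raised the arm clear and handed in at about 13.7 s. No verdict is reported.

**Last checks:**
- **Along the ramp:** the top view puts the sleeve at x ≈ 0.174 m, where home is 0.173 m.
- **Across the ramp:** y ≈ +4 mm in the top view, within the 8 mm allowed. The rails leave it only about ±6 mm of play.
- **Squareness:** its axis is about 0.5° off the ramp's.
- **Standing things:** the spare sleeve, weight and bolt are at the same pixels as before.

**Disagreement:** the side view gave x ≈ 0.160 m and y ≈ −2 mm. The stop hides part of the sleeve there, so I trusted the top view and the firm contact at the stop.

**Not measured:** I did not measure its height in the seat separately.

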